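Filter check on the studio dust extractor

TASK

The emptied dust drawer of the bench dust extractor was left part open: first push it fully home, then lift the flap on top right up and leave it standing open. Draw the filter plate hidden underneath up out of its slot by its tab, and hold it still and upright about a hand's breadth above the middle of the steel tray, lengthwise along the tray, ready to be brushed out. Finish while still holding it there; leave the drawer shut and do not shift the tray, the turntable, the spatula or the wood block.

Things in the scene. Friction and masses are not known exactly. Their poses are not given: they have to be found in the camera images.
- extractor: Grey steel dust extractor, fixed. Origin on the bench; x to its back (away from the robot), y left, z up (mm). Base: x -125 to 80, y +-110, 67 high; drawer in its -x end. Filter housing on it: x -70 to 80, y +-110, walls 6, inner floor z 67, rim z 172, closed by the flap. Motor and hose port stick out behind to x 135, below z 106.
- slot (a point): Where the filter plate stands in the housing: middle of the groove floor, extractor (-10, 0, 67 mm). The groove runs along y, 20 wide, between black guides at both ends only (|y| 66 to 104, up to z 112); between them the housing is free in front of the plate (54 mm) and behind it (76 mm).
- drawer (a joint): How far the dust drawer is open, in m: 0 = shut (front flush with the front of the base), at most 0.09. It slides along the extractor's -x to open; about 2 N moves it and it stays where left.
- drawer_front (a point): Middle of the outer face of the drawer's flat aluminium front, which is 190 wide (y) and 52 high, from 8 to 60 mm above the bench; this point is 34 mm above the bench, at extractor x = -125 mm minus the opening. No handle: it is pushed on its face. The housing front stands 55 mm behind the shut drawer front.
- flap (a joint): Angle of the steel flap over the filter housing, rad: 0 = closed and level, 1.57 = standing upright, stop at 1.75. Its hinge lies along y at the back, at extractor x +70, z 172 mm; the free edge is at the front. The hinge is stiff: the flap stays at any angle, about 4 N at its grip lifts it.
- flap_hinge (a point): Middle of the flap's hinge line (extractor x +70, y 0, z 172 mm). The flap is 148 long from the hinge to its free edge, 214 wide, 5 thick.
- flap_grip (a point): Centre of the crossbar of the flap's black T-grip: crossbar 40 long along y (parallel to the hinge), 14 diameter, centre 26 mm above the flap's upper face, on a 12 mm post; 125 mm from the hinge along the flap and 31 mm above the hinge line when closed. Pinched on its ends it pivots between the fingers as the flap swings up.
- plate: Loose filter plate, 0.2-0.33 kg: aluminium frame with paper, 150 wide (y), 16 thick (x), 64 high; flat tab in the middle of its top edge, 40 wide (y), 14 thick (x), top 99 mm above the bottom edge. Origin: middle of the bottom edge, z up. It starts upright in the slot (tab top 166 mm above the bench), hidden by the flap; goes straight up, play 2 mm along x, 5 along y.
- tray: Loose open steel tray lying on the bench, left or right of the extractor, 120 (x) by 190 (y, its long side) by 22 high, 3 mm walls. Origin in the middle of its underside, z up.
- wheel: Bystander: loose dark steel modelling turntable, 160 diameter, 48 high, on the side opposite the tray; origin in the middle of its underside.
- spatula: Bystander: spatula, 200 long, lying to the right of and behind the extractor; origin near its middle underneath.
- block: Bystander: wood block 60 x 90 x 45 high, beside the extractor, far left; origin in the middle of its underside.
Mind the look-alikes: they are no part of the job. Leave any black look-alike of the tray alone.

How it is judged (in metres and radians):
On the way, in this order (a step that is already met when the one before it is completed fails the run):
1. the dust drawer is pushed home (within 4 mm) (value of joint drawer below 0.004 m), for 0.2 s.
2. the flap is lifted open (past 1.1 rad) (value of joint flap above 1.1 rad), for 0.2 s.
3. the plate is drawn clear of the housing, held by the fingers (z of plate in the frame of extractor above 0.18 m and contact force between the fingers and plate above 1 N), for 0.2 s.
At the end, for the whole second after the job is handed in: Fingers hold the plate still, clear of tray and extractor: bottom edge 50-180 mm above the bench, middle within 45 mm of the tray's middle, upright within 0.2 rad, width along the tray's long side within 0.3 rad; drawer shut within 6 mm, flap open past 1.0 rad (contact force between the fingers and plate above 1 N and contact force between plate and tray below 0.1 N and contact force between plate and extractor below 0.1 N and horizontal distance between plate and tray below 0.045 m and z of plate in the frame of tray between 0.05 and 0.18 m and angle between plate's own z axis and vertical below 0.2 rad and angle between the y axis of plate and the y axis of tray, either way round below 0.3 rad and linear speed of plate below 0.02 m/s and angular speed of plate below 0.2 rad/s and value of joint drawer below 0.006 m and value of joint flap above 1 rad); the arm keeps its last pose, push and grip.
It fails at once if the tray, turntable, spatula or wood block is shifted by more than 40 mm (distance of any of tray, wheel, spatula, block from where it was at the start of the episode above 0.04 m).
It also fails if it takes over 72 s, if anything falls off the work surface, if the arm or the gripper's body presses on something with over 40 N, if the wrist force passes 120 N, or if a joint passes its speed limit or range.

ROBOT

A 6-joint arm with a two-finger parallel gripper is mounted at the origin on the work surface. World frame = base frame: x ahead of the robot, y to its left, z up, the work surface at z = 0. Lengths are in m, angles in degrees, forces in N, time in s.
With the tool pointing down it reaches from about 0.225 to 0.725 m from the base axis. Payload 3.1 kg.
Tool frame: the origin (TCP) lies at the very end of the fingers, on their centre line; the grasp point (between the pads) lies r.hold_point_z behind it (r.hold_point_z is the distance from the TCP to the grasp point, in m); z points along the fingers, y is the line along which they close (so a half turn about z gives the same grasp; the last joint's range is limited). The gripper opens to 85 mm and grips with 20 to 120 N. Pads are 22 mm wide; open, the fingers measure 114 mm over their backs; the gripper's body (76 mm by 85 mm) begins 54 mm behind the grasp point. The pads swing forward as they close: fully open they stand 13 mm farther back than shut.
Start: joints at [58.969, 2.75, 5.684, 92.934, 0, 82.678], TCP at [0.211, 0.481, 0.231] pointing down, gripper open.
Joint ranges: [-166.93, 166.93], [-56.73, 111.36], [-69.38, 81.34], [-121.58, 131.49], [-85.45, 84.26], [-180, 180]. Speed limits (degrees/s): [159.86, 159.86, 180, 180, 180, 180].

INTERFACE

Orientations are given as a 3x3 rotation matrix whose columns are the frame's x, y, z axes.
In Python, from plant import get_state, eyes, job, r gives the robot as it stands.
- The arm moves only by the tool move_arm, never from a script. Its argument "series" is a list that holds one entry, the list of rows, each a list of 7 numbers: the turn, a rotation vector about the tool's x, y, z in rad, then the shift along the tool's x, y, z in cm, then the finger opening in cm, from 0 to 8.54. A call has 1 to 8 rows; each row is the pose to reach, as a shift and turn from the pose commanded when the call began, along the tool's axes at that moment; what a row does not reach only later rows make up. A row lasts 1/8 s, in which the tool goes at most 62.5 mm and 10.7 degrees, less where a joint would pass 70% of its speed; a pose out of reach is approached as far as the arm can. A call with a gripper value outside its range is refused whole. The fingers move at their own pace and stop on an object; "newtons" is the grip in N (left out, the last holds). Time passes only in rows, so rows that repeat a pose let the fingers close. It gives the time, the measured TCP pose, the force, the opening and the grip force at its end, in the units of the state.
- get_state(): the state, without advancing time (a new reading comes with each control period).
- eyes.capture(name): name is "scene" or "top" or "wrist"; returns the picture (400x640x3 uint8, red, green, blue); there is no depth.
- eyes.camera_model(name): a dict with "fov_y" (degrees; the focal length in pixels is half the picture's height over the tangent of half this angle, whatever the lens; pixels are square), "cx", "cy" (the principal point, pixels), "pose" (4x4, takes a point from camera to world coordinates); the wrist camera has in their place "tool_from_camera" (4x4, takes a point from camera to tool coordinates, whose origin is the TCP and whose axes are the flange's). Camera axes: x right, y down, z forward; pixel columns grow to the right and rows downward; lengths in m; the calibration is good to about 2 mm. A picture is of the moment at which its call begins: read the wrist's pose just before it. camera_model takes no time and is no camera call.
- job.job_done(): hands the job in; it is judged then, once.
The state is a dict: "time": time; "qpos": joint angles; "joint_velocities": joint speeds; "tau": joint torques, N m; "position": TCP position; "eef_rot": TCP orientation; "ft_force": force on the tool from outside, world axes, zero at the start; "torque": the same for the moment, N m; "grip_width": finger opening in m; "grasp_force": force on a finger pad.
Only numpy, scipy, OpenCV 4.12 (cv2) and the standard library are available. Lean on these libraries where they do the work, as an engineer would, in place of code of your own. Each camera call takes 0.05 s, during which the arm holds its last target. There are 200 camera calls.

## Working session

There is one attempt and no reset: what is moved stays moved. The work goes in short steps, Python scripts to look and compute and a tool call to move; the robot and the scene stay as the last step left them, time stands still between calls to the robot, and variables do not carry over. Pictures are saved under pics/ and viewed, at most 10 in all, crops included, and the job is handed in when it is done.

Besides the shell and the picture viewer there is one more tool, called after "Emit:" in YAML: its name, and indented under it one key for each argument. move_arm: Moves the arm, as the interface text tells. Its arguments: {"type":"object","properties":{"series":{"type":"array","items":{"type":"array","items":{"type":"array","items":{"type":"number"}}}},"newtons":{"type":"number"}},"required":["series"]}

```bash
mkdir -p pics; python3 - <<'E'
from plant import get_state, eyes, job, r
import cv2
s=get_state();print({k:s[k] for k in('time','qpos','position','eef_rot','grip_width')},r.hold_point_z)
for n in("scene","top"):
    im=eyes.capture(n);cv2.imwrite(f'pics/{n}0.png',im[:,:,::-1]);print(n,eyes.camera_model(n))
print(eyes.camera_model("wrist"))
E
```

```text
{'time': 0.0, 'qpos': array([ 5.89666361e+01,  2.79404923e+00,  5.59297800e+00,  9.29349685e+01,
       -9.30320591e-04,  8.26791181e+01]), 'position': array([0.21081256, 0.48014633, 0.23011863]), 'eef_rot': array([[-9.15574841e-01,  4.02145801e-01, -1.21014692e-03],
       [ 4.02147520e-01,  9.15572607e-01, -2.04286435e-03],
       [ 2.86448048e-04, -2.35705279e-03, -9.99997181e-01]]), 'grip_width': 0.08557231734764167} 0.0187
scene {'fov_y': 50.935829907985614, 'cx': 320.0781672189836, 'cy': 203.02426751156793, 'pose': array([[ 0.82592192,  0.37820119, -0.41811105,  1.07432958],
       [ 0.56360036, -0.53491452,  0.62946096, -0.93453798],
       [ 0.01440921, -0.75553314, -0.65495195,  0.970484  ],
       [ 0.        ,  0.        ,  0.        ,  1.        ]])}
top {'fov_y': 42.544385018479694, 'cx': 320.4263173909024, 'cy': 198.5040616603981, 'pose': array([[ 2.82710916e-02, -9.81673776e-01,  1.88460456e-01,
         1.94265294e-01],
       [-9.99600292e-01, -2.77556712e-02,  5.37394866e-03,
        -1.29598900e-01],
       [-4.46180135e-05, -1.88537054e-01, -9.82066076e-01,
         1.95470552e+00],
       [ 0.00000000e+00,  0.00000000e+00,  0.00000000e+00,
         1.00000000e+00]])}
{'fov_y': 60.24801917535918, 'cx': 311.87149854322513, 'cy': 194.16044962440267, 'tool_from_camera': array([[ 5.88805283e-04, -9.56524347e-01, -2.91651892e-01,
         7.44391542e-02],
       [ 9.99999678e-01,  4.04401662e-04,  6.92555279e-04,
         1.80015125e-04],
       [-5.44501476e-04, -2.91652206e-01,  9.56524278e-01,
        -1.42774271e-01],
       [ 0.00000000e+00,  0.00000000e+00,  0.00000000e+00,
         1.00000000e+00]])}
```

View pics/scene0.png

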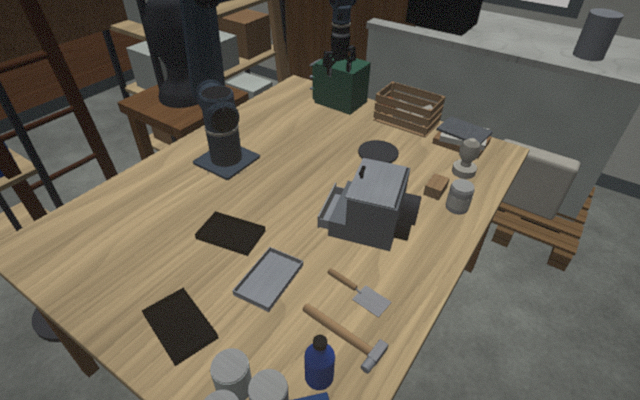

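View pics/top0.png

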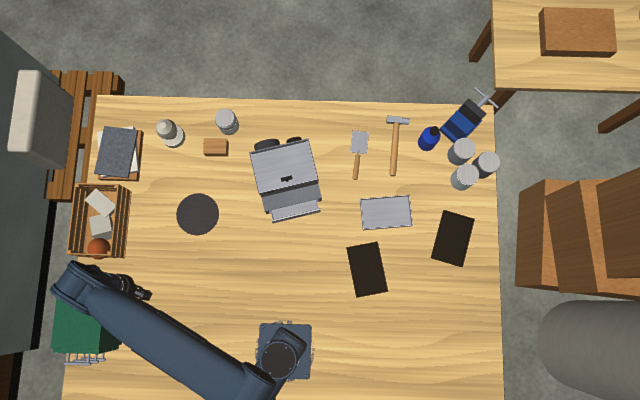

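Scene: the extractor is at about (365,205) with its black grip at (362,172). Its drawer sticks out towards the robot. In the top view the grip is at (287,178) and the steel tray at (386,213). Things that could be mistaken for the tray are the black trays at top (367,270) and (452,238). The turntable at (198,214) is the bystander. I choose the light steel tray at (386,213).

```bash
cat > h.py <<'E'
import numpy as np, cv2
from plant import get_state, eyes, job, r
def cam(n,st=None):
    m=eyes.camera_model(n); f=200/np.tan(np.radians(m['fov_y']/2))
    if n=='wrist':
        T=np.eye(4);T[:3,:3]=st['eef_rot'];T[:3,3]=st['position'];P=T@m['tool_from_camera']
    else:P=m['pose']
    return f,m['cx'],m['cy'],P
def ray(c,u,v):
    f,cx,cy,P=c; d=P[:3,:3]@np.array([(u-cx)/f,(v-cy)/f,1]);return P[:3,3],d
def onz(c,u,v,z):
    o,d=ray(c,u,v);return o+d*(z-o[2])/d[2]
def proj(c,p):
    f,cx,cy,P=c;q=P[:3,:3].T@(np.asarray(p)-P[:3,3]);return q[:2]/q[2]*f+[cx,cy]
E
python3 - <<'E'
from h import *
im=cv2.imread('pics/top0.png');c=cam('top')
a=cv2.resize(im[130:235,240:420],None,fx=4.4,fy=4.4,interpolation=cv2.INTER_CUBIC)
b=cv2.imread('pics/scene0.png');b=cv2.resize(b[140:255,310:430],None,fx=4,fy=4,interpolation=cv2.INTER_CUBIC)
cv2.imwrite('pics/topc.png',a);cv2.imwrite('pics/scenec.png',b)
hsv=cv2.cvtColor(im,cv2.COLOR_BGR2HSV)
m=((hsv[...,1]<60)&(hsv[...,2]>60)).astype(np.uint8)*255
m[:130]=0;m[240:]=0;m[:,:235]=0;m[:,420:]=0
m=cv2.morphologyEx(m,cv2.MORPH_OPEN,np.ones((3,3)))
for k in cv2.findContours(m,0,2)[0]:
    if cv2.contourArea(k)>300:
        R=cv2.minAreaRect(k);print(R,cv2.boxPoints(R).round(1).tolist())
        for p in cv2.boxPoints(R):print(onz(c,*p,.022))
        print(onz(c,*R[0],.022))
# grip: dark blob
g=im[165:190,275:300].max(2);ys,xs=np.nonzero(g<50);print('grip px',xs.mean()+275,ys.mean()+165,len(xs),onz(c,xs.mean()+275,ys.mean()+165,.203))
E
```

```text
((385.86212158203125, 211.8448486328125), (31.225101470947266, 50.408607482910156), 85.2363510131836) [[359.3999938964844, 198.39999389648438], [409.70001220703125, 194.1999969482422], [412.29998779296875, 225.3000030517578], [362.0, 229.5]]
[ 0.56986693 -0.26844745  0.022     ]
[ 0.5916718  -0.46089659  0.022     ]
[ 0.47151176 -0.47018942  0.022     ]
[ 0.45014287 -0.27993834  0.022     ]
[ 0.520443   -0.36982381  0.022     ]
((292.46905517578125, 203.19943237304688), (28.782018661499023, 58.23861312866211), 77.00537872314453) [[260.8999938964844, 195.6999969482422], [317.6000061035156, 182.60000610351562], [324.1000061035156, 210.6999969482422], [267.29998779296875, 223.8000030517578]]
[0.56954815 0.10962889 0.022     ]
[ 0.62711941 -0.10639975  0.022     ]
[ 0.51830841 -0.13428186  0.022     ]
[0.46186193 0.07963872 0.022     ]
[ 0.54385678 -0.01266695  0.022     ]
((282.4764709472656, 161.89410400390625), (51.195587158203125, 61.71671676635742), 77.47119140625) [[246.8000030517578, 143.60000610351562], [307.0, 130.1999969482422], [318.20001220703125, 180.1999969482422], [257.8999938964844, 193.60000610351562]]
[0.77559325 0.17501354 0.022     ]
[ 0.83693935 -0.05871741  0.022     ]
[ 0.63681972 -0.1082234   0.022     ]
[0.5776236  0.12138178 0.022     ]
[0.70572531 0.03241292 0.022     ]
((359.1266174316406, 141.55023193359375), (16.3882999420166, 21.674848556518555), 7.594643592834473) [[349.6000061035156, 151.1999969482422], [352.3999938964844, 129.6999969482422], [368.70001220703125, 131.89999389648438], [365.79998779296875, 153.39999389648438]]
[ 0.75610319 -0.22733244  0.022     ]
[ 0.84398147 -0.23705231  0.022     ]
[ 0.83689205 -0.30099431  0.022     ]
[ 0.74914415 -0.29076028  0.022     ]
[ 0.79634868 -0.26402762  0.022     ]
grip px 286.2068965517241 178.24137931034483 29 [0.59919593 0.00170255 0.203     ]
```

View pics/topc.png

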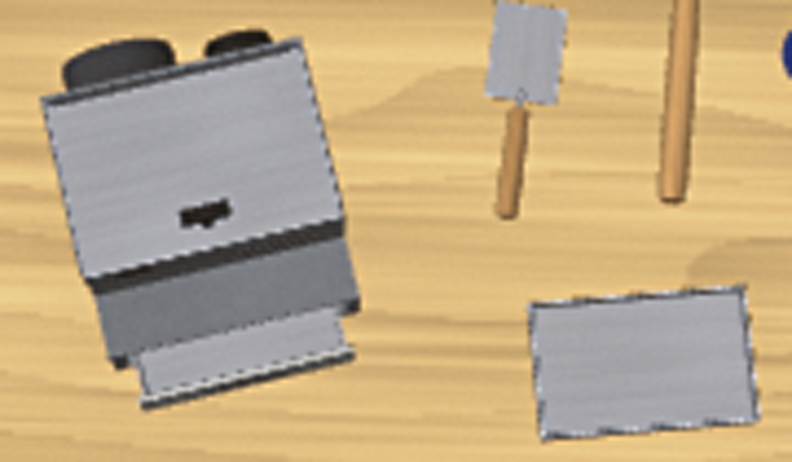

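View pics/scenec.png

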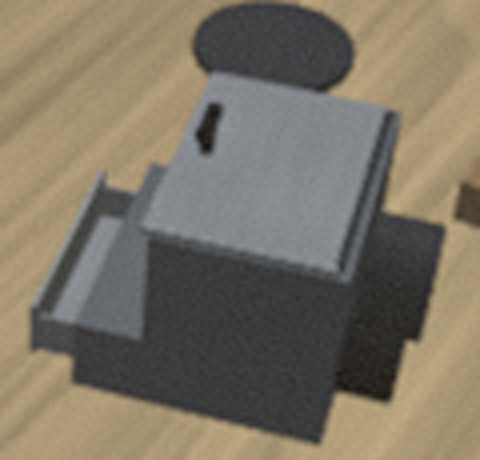

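The crop confirms it: light flap with its T-grip at crop (205,213), drawer front lip from (143,403) to (353,352), steel tray at (645,362). Next I fit the extractor pose from the flap corners.

```bash
python3 - <<'E'
from h import *
c=cam('top')
up=lambda x,y:(240+(x+.5)/4.4-.5,130+(y+.5)/4.4-.5)
px=[(88,278),(343,219),(300,40),(42,98)]
W=np.array([onz(c,*up(*p),.177)[:2] for p in px]);print(W)
E=np.array([[-78,107],[-78,-107],[70,-107],[70,107]])/1e3
def kab(E,W):
    a=E.mean(0);b=W.mean(0);H=(E-a).T@(W-b);th=np.arctan2(H[0,1]-H[1,0],H[0,0]+H[1,1])
    R=np.array([[np.cos(th),-np.sin(th)],[np.sin(th),np.cos(th)]]);return th,R,b-R@a
th,R,t=kab(E,W);print('th',np.degrees(th),t,((W-t)@R-E)*1e3)
print('grip in ext',(np.array([.59919593,.00170255])-t)@R*1e3, 'len checks',np.linalg.norm(np.diff(np.vstack([W,W[:1]]),axis=0),axis=1))
# drawer front lip
for p in [(143,405),(355,354)]:print('drawer top',(onz(c,*up(*p),.060)[:2]-t)@R*1e3)
# base corners at z .067 
for p in [(113,362),(357,308)]:print('base',(onz(c,*up(*p),.067)[:2]-t)@R*1e3)
print('grip proj err', proj(c,np.r_[R@[-.055,0]+t,.203]))
E=np.array([[60,95],[60,-95],[-60,-95],[-60,95]])/1e3
px=[(530,303),(744,288),(758,420),(542,438)]
W=np.array([onz(c,*up(*p),.022)[:2] for p in px]);th,R,t=kab(E,W);print('tray',np.degrees(th),t,((W-t)@R-E)*1e3)
E
```

```text
[[ 0.54985985  0.09536938]
 [ 0.60418544 -0.10777823]
 [ 0.75350569 -0.06815966]
 [ 0.69835337  0.14041927]]
th 15.218196621504264 [0.65533582 0.01601267] [[-2.94647183 -2.73909385]
 [-3.85127291  0.97680077]
 [ 2.63249078  0.01016311]
 [ 4.16525396  1.75212997]]
grip in ext [-57.92758676   0.92816566] len checks [0.21028605 0.15448679 0.21574741 0.15517673]
drawer top [-172.58979197   90.57151054]
drawer top [-172.23952019  -94.08648229]
base [-131.91310136  106.8355238 ]
base [-135.25379094 -104.7823654 ]
grip proj err [286.27899085 177.38818463]
tray 5.966955194378915 [ 0.52039988 -0.36986268] [[-0.81891201 -1.6099964 ]
 [-1.69827555  1.16323087]
 [ 1.98044325  1.67099266]
 [ 0.53674432 -1.22422714]]
```

```bash
cat >> h.py <<'E'
from scipy.spatial.transform import Rotation as Ro
TH=np.radians(15.2);T0=np.array([.6524,.0152]);RE=np.array([[np.cos(TH),-np.sin(TH)],[np.sin(TH),np.cos(TH)]])
def ext(x,y,z): return np.r_[RE@np.array([x,y])/1e3+T0,z/1e3]
def inext(p): return np.r_[(np.asarray(p)[:2]-T0)@RE*1e3,p[2]*1e3]
def rot(yaw,pitch=0): # tool y at world angle yaw(deg)+90 from x; pitch>0 tips fingers forward (ext +x)
    a=np.radians(yaw);y=np.array([-np.sin(a),np.cos(a),0]);z0=np.array([0,0,-1.]);x=np.cross(y,z0)
    R=np.c_[x,y,z0]; return Ro.from_rotvec(y*np.radians(-pitch)).as_matrix()@R
def plan(p,R):
    s=get_state();A=s['eef_rot']
    print('t',s['time'],'at',s['position'].round(4),'ext',inext(s['position']).round(1),'F',s['ft_force'].round(1),'w',round(s['grip_width']*1e3,1),'gf',s['grasp_force'])
    w=Ro.from_matrix(A.T@R).as_rotvec();d=A.T@(p-s['position'])*100
    print('rotvec',w.round(3),np.degrees(np.linalg.norm(w)).round(1),'shift cm',d.round(2),'rows',max(np.linalg.norm(d)/6.25,np.degrees(np.linalg.norm(w))/10.7).round(1))
E
python3 -c "
from h import *
plan(ext(-215,0,180),rot(15.2))"
```

```text
t 0.1 at [0.2108 0.4802 0.2302] ext [-304.2  564.5  230.2] F [-1.1  0.   0.3] w 85.6 gf 0.0
rotvec [-0.002 -0.001 -0.679] 38.9 shift cm [-42.4  -38.31   5.09] rows 9.2
```

Emit:
move_arm:
  series:
    - [[0,0,-0.068,-4.2,-3.8,0.5,0],[0,0,-0.136,-8.4,-7.6,1,0],[0,0,-0.204,-12.6,-11.4,1.5,0],[0,0,-0.272,-16.8,-15.2,2,0],[0,0,-0.34,-21,-19,2.5,0],[0,0,-0.408,-25.2,-22.8,3,0],[0,0,-0.476,-29.4,-26.6,3.5,0],[0,0,-0.544,-33.6,-30.4,4,0]]
  newtons: 40

```text
time: 1.1
position: [0.3967, 0.0655, 0.1908]
eef_rot: [[-0.991, -0.132, 0.0], [-0.132, 0.991, 0.0], [-0.0, 0.0, -1.0]]
ft_force: [0.8, -0.1, 0.1]
grip_width: -0.0
grasp_force: 0.0
```

```bash
python3 -c "
from h import *
plan(ext(-215,0,180),rot(15.2));plan(ext(-215,0,27),rot(15.2))"
```

```text
t 1.1 at [0.3967 0.0655 0.1908] ext [-233.5  115.6  190.8] F [ 0.8 -0.1  0.1] w -0.0 gf 0.0
rotvec [ 0.     0.    -0.133] 7.6 shift cm [ -3.37 -11.21   1.08] rows 1.9
t 1.1 at [0.3967 0.0655 0.1908] ext [-233.5  115.6  190.8] F [ 0.8 -0.1  0.1] w -0.0 gf 0.0
rotvec [ 0.     0.    -0.133] 7.6 shift cm [ -3.37 -11.21  16.38] rows 3.2
```

Emit:
move_arm:
  series:
    - [[0,0,-0.067,-1.7,-5.6,0.5,0],[0,0,-0.133,-3.4,-11.2,1,0],[0,0,-0.133,-3.4,-11.2,6,0],[0,0,-0.133,-3.4,-11.2,11,0],[0,0,-0.133,-3.4,-11.2,16.3,0],[0,0,-0.133,-3.4,-11.2,16.3,0]]

```text
time: 1.85
position: [0.4386, -0.038, 0.0227]
eef_rot: [[-0.966, -0.26, -0.013], [-0.26, 0.966, 0.003], [0.012, 0.007, -1.0]]
ft_force: [-0.6, -1.0, -0.4]
grip_width: 0.0001
grasp_force: 0.0
```

```bash
python3 -c "
from h import *
plan(ext(-140,0,27),rot(15.2))
im=eyes.capture('wrist');cv2.imwrite('pics/w1.png',im[:,:,::-1])"
```

```text
t 1.85 at [ 0.4386 -0.038   0.0227] ext [-220.3    4.8   22.7] F [-0.6 -1.  -0.4] w 0.1 gf 0.0
rotvec [ 0.007 -0.012 -0.002] 0.8 shift cm [-8.03 -0.45 -0.53] rows 1.3
```

View pics/w1.png

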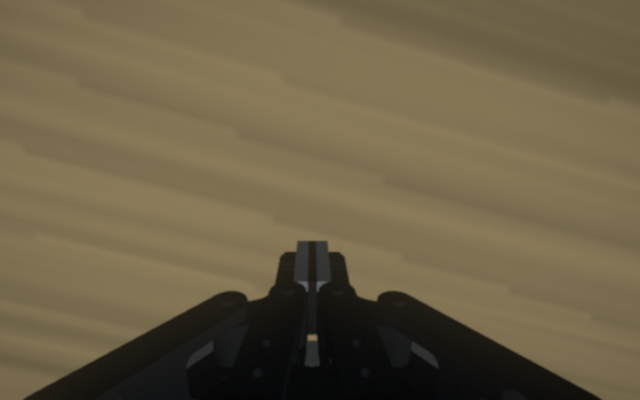

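Only bench and the fingers are in view (fingers at (312,270)); the drawer lies below the picture edge. Pushing the drawer now.

Emit:
move_arm:
  series:
    - [[0,0,0,-2,-0.4,-0.4,0],[0,0,0,-3.5,-0.4,-0.4,0],[0,0,0,-4.5,-0.4,-0.4,0],[0,0,0,-5.5,-0.4,-0.4,0],[0,0,0,-6.3,-0.4,-0.4,0],[0,0,0,-7,-0.4,-0.4,0],[0,0,0,-7.5,-0.4,-0.4,0],[0,0,0,-7.8,-0.4,-0.4,0]]

```text
time: 2.9
position: [0.5211, -0.0228, 0.0321]
eef_rot: [[-0.966, -0.26, -0.001], [-0.26, 0.966, 0.0], [0.001, 0.0, -1.0]]
ft_force: [-2.2, -0.2, 0.4]
grip_width: -0.0
grasp_force: 0.8
```

```bash
python3 -c "
from h import *
plan(ext(-136,0,27),rot(15.2))"
```

```text
t 2.9 at [ 0.5211 -0.0228  0.0321] ext [-136.7   -2.2   32.1] F [-2.2 -0.2  0.4] w -0.0 gf 0.8031165227293968
rotvec [ 0.    -0.001 -0.002] 0.1 shift cm [-0.07  0.22  0.51] rows 0.1
```

Emit:
move_arm:
  series:
    - [[0,0,0,-0.2,0,0,0],[0,0,0,-0.3,0,0,0],[0,0,0,-0.3,0,0,0]]

```text
time: 3.28
position: [0.5239, -0.0221, 0.0321]
eef_rot: [[-0.966, -0.26, -0.0], [-0.26, 0.966, 0.0], [0.0, 0.0, -1.0]]
ft_force: [-0.6, -0.2, -0.7]
grip_width: -0.0001
grasp_force: 0.5
```

Emit:
move_arm:
  series:
    - [[0,0,0,-0.2,0,0,0],[0,0,0,-0.4,0,0,0],[0,0,0,-0.4,0,0,0]]

```text
time: 3.65
position: [0.524, -0.0221, 0.0321]
eef_rot: [[-0.966, -0.259, -0.008], [-0.259, 0.966, -0.002], [0.009, -0.0, -1.0]]
ft_force: [-10.9, -2.6, 7.3]
grip_width: 0.0001
grasp_force: 5.6
```

The drawer is against its stop at 11 N without moving further. Backing off and going up to look at the grip.

Emit:
move_arm:
  series:
    - [[0,0,0,2,0,0,0],[0,0,0,5,0,0,0],[0,0,0,5,0,-6,2],[0,0,0,5,0,-12,6],[0,0,0,4,0,-18,6],[0,0,0,2,0,-23,6],[0,0,0,-2,0,-27,6],[0,0,0,-2,0,-27,6]]

```text
time: 4.65
position: [0.5518, -0.016, 0.3058]
eef_rot: [[-0.965, -0.261, 0.009], [-0.261, 0.965, -0.001], [-0.009, -0.003, -1.0]]
ft_force: [-0.4, -0.0, -0.2]
grip_width: 0.0598
grasp_force: 0.0
```

```bash
python3 -c "
from h import *
plan(ext(-55,0,184),rot(15.2))
s=get_state();im=eyes.capture('wrist');cv2.imwrite('pics/w2.png',im[:,:,::-1])
c=cam('wrist',s)
print('exp grip',proj(c,ext(-55,0,203)))
cv2.imwrite('pics/t2.png',eyes.capture('top')[:,:,::-1])"
```

```text
t 4.65 at [ 0.5518 -0.016   0.3058] ext [-105.2   -3.7  305.8] F [-0.4 -0.  -0.2] w 59.8 gf 0.0
rotvec [-0.003  0.009 -0.001] 0.5 shift cm [-4.92  0.42 12.22] rows 2.1
exp grip [316.64938184 253.15251367]
```

View pics/w2.png

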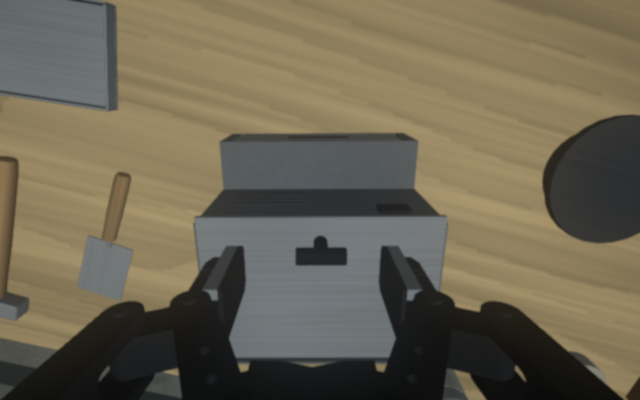

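The crossbar is at (321,257) with its post at (321,243); the drawer front is flush with the base at y≈138, and the flap's front edge (y≈215) is level, so the yaw is right.

```bash
python3 -c "
from h import *
s=get_state();c=cam('wrist',s)
im=cv2.imread('pics/w2.png')[228:275,285:360].max(2);ys,xs=np.nonzero(im<55)
x0,x1=xs.min()+285,xs.max()+285
row=[(y,(ys==y).sum()) for y in np.unique(ys)];yy=[y+228 for y,n in row if n>30];print(x0,x1,yy[0],yy[-1])
g=onz(c,(x0+x1)/2,(yy[0]+yy[-1])/2,.203);print('grip',g,inext(g))
e=[onz(c,u,215.5,.177) for u in(195,447)];print([inext(q) for q in e])
for u,v in((220,140),(416,140)):print('base',inext(onz(c,u,v,.067)))
plan(np.r_[g[:2],.184],rot(15.2))"
```

```text
296 345 248 263
grip [0.59385493 0.00364823 0.203     ] [-59.52570456   4.20223638 203.        ]
[array([-83.04335743, -99.33303781, 177.        ]), array([-82.7397451 , 109.59527234, 177.        ])]
base [-129.84489456 -102.87667484   67.        ]
base [-129.55847246  111.63644379   67.        ]
t 4.75 at [ 0.5479 -0.016   0.3023] ext [-109.    -2.7  302.3] F [-0.5 -0.2 -0.4] w 60.0 gf 0.0
rotvec [-0.     0.001 -0.002] 0.1 shift cm [-4.94  0.71 11.84] rows 2.1
```

```bash
python3 -c "
from h import *
s=get_state();c=cam('wrist',s);I=eyes.capture('wrist')[:,:,::-1]
im=I[222:280,285:360].max(2);ys,xs=np.nonzero(im<55)
x0,x1=xs.min()+285,xs.max()+285
yy=[y+222 for y in np.unique(ys) if (ys==y).sum()>30];print(x0,x1,yy[0],yy[-1])
g=onz(c,(x0+x1)/2,(yy[0]+yy[-1])/2,.203);print('grip',g,inext(g))
plan(np.r_[g[:2],.184],rot(15.2))"
```

```text
295 344 256 271
grip [0.60073166 0.00474908 0.203     ] [-52.60091449   3.46156936 203.        ]
t 4.8 at [ 0.5468 -0.016   0.3015] ext [-110.1   -2.5  301.5] F [-0.9  0.3  0. ] w 59.9 gf 0.0
rotvec [ 0.    -0.001 -0.002] 0.1 shift cm [-5.76  0.6  11.74] rows 2.1
```

```bash
sed -i 's/T0=np.array(\[.6524,.0152\])/T0=np.array([.6526,.0184])/' h.py; python3 -c "
from h import *
plan(ext(-55,0,186),rot(15.2))"
```

```text
t 4.8 at [ 0.5468 -0.016   0.3015] ext [-111.1   -5.5  301.5] F [-0.9  0.3  0. ] w 59.9 gf 0.0
rotvec [ 0.    -0.001 -0.002] 0.1 shift cm [-5.62  0.56 11.54] rows 2.1
```

Emit:
move_arm:
  series:
    - [[0,0,0,-3,0.6,3,6],[0,0,0,-5.7,0.6,6,6],[0,0,0,-5.7,0.6,9,6],[0,0,0,-5.7,0.6,11.5,6],[0,0,0,-5.7,0.6,11.5,6]]

```text
time: 5.42
position: [0.597, 0.0047, 0.1831]
eef_rot: [[-0.966, -0.26, -0.008], [-0.26, 0.966, 0.001], [0.008, 0.003, -1.0]]
ft_force: [-0.3, -0.4, 0.1]
grip_width: 0.06
grasp_force: 0.0
```

```bash
python3 -c "
from h import *
plan(ext(-55,0,186),rot(15.2))"
```

```text
t 5.425 at [0.597  0.0047 0.1831] ext [-57.2   1.4 183.1] F [-0.3 -0.4  0.1] w 60.0 gf 0.0
rotvec [ 0.003 -0.008 -0.003] 0.5 shift cm [-0.22 -0.14 -0.29] rows 0.1
```

Good enough; closing on the crossbar.

Emit:
move_arm:
  series:
    - [[0,0,0,0,0,0,4],[0,0,0,0,0,0,3],[0,0,0,0,0,0,3],[0,0,0,0,0,0,3]]
  newtons: 30

```text
time: 5.92
position: [0.6004, 0.004, 0.1884]
eef_rot: [[-0.966, -0.26, 0.0], [-0.26, 0.966, -0.001], [0.0, -0.001, -1.0]]
ft_force: [-3.8, -3.0, 4.1]
grip_width: 0.0388
grasp_force: 32.3
```

```bash
python3 -c "
from h import *
plan(ext(-55,0,186),rot(15.2))
r0=np.hypot(125,31);a0=np.arctan2(31,125)
s=get_state();A=s['eef_rot']
for d in range(10,100,8):
    a=a0+np.radians(d);dx=-r0*np.cos(a)+125;dz=r0*np.sin(a)-31
    print(d,'tool shift cm x %.1f z %.1f'%(-dx/10,-dz/10))"
```

```text
t 5.925 at [0.6004 0.004  0.1884] ext [-54.1  -0.2 188.4] F [-3.8 -3.   4.1] w 38.8 gf 32.287033796310425
rotvec [-0.001 -0.    -0.003] 0.2 shift cm [0.09 0.02 0.24] rows 0.0
10 tool shift cm x -0.7 z -2.1
18 tool shift cm x -1.6 z -3.7
26 tool shift cm x -2.6 z -5.2
34 tool shift cm x -3.9 z -6.5
42 tool shift cm x -5.3 z -7.6
50 tool shift cm x -6.8 z -8.5
58 tool shift cm x -8.5 z -9.1
66 tool shift cm x -10.2 z -9.6
74 tool shift cm x -12.0 z -9.8
82 tool shift cm x -13.8 z -9.7
90 tool shift cm x -15.6 z -9.4
98 tool shift cm x -17.3 z -8.8
```

Emit:
move_arm:
  series:
    - [[0,0,0,-0.3,0,-1,3],[0,0,0,-0.7,0,-2.1,3],[0,0,0,-1.6,0,-3.7,3],[0,0,0,-2.6,0,-5.2,3],[0,0,0,-3.2,0,-5.9,3],[0,0,0,-3.9,0,-6.5,3]]

```text
time: 6.68
position: [0.6388, 0.0146, 0.2522]
eef_rot: [[-0.966, -0.26, -0.001], [-0.26, 0.966, -0.001], [0.001, -0.0, -1.0]]
ft_force: [-2.6, -4.1, -4.2]
grip_width: 0.0392
grasp_force: 31.6
```

Emit:
move_arm:
  series:
    - [[0,0,0,-0.7,0,-0.6,3],[0,0,0,-1.4,0,-1.1,3],[0,0,0,-2.9,0,-2,3],[0,0,0,-4.6,0,-2.6,3],[0,0,0,-6.3,0,-3.1,3],[0,0,0,-7.2,0,-3.2,3],[0,0,0,-8.1,0,-3.3,3],[0,0,0,-8.1,0,-3.3,3]]

```text
time: 7.68
position: [0.7178, 0.0364, 0.2861]
eef_rot: [[-0.965, -0.26, 0.003], [-0.26, 0.966, 0.001], [-0.003, -0.0, -1.0]]
ft_force: [-1.3, -2.8, -0.7]
grip_width: 0.0392
grasp_force: 30.4
```

```bash
python3 -c "
from h import *
plan(ext(65,0,286),rot(15.2));print(get_state()['qpos'].round(1))"
```

```text
t 7.675 at [0.7178 0.0364 0.2861] ext [6.760e+01 2.000e-01 2.861e+02] F [-1.3 -2.8 -0.7] w 39.2 gf 30.3639954328537
rotvec [-0.     0.003 -0.002] 0.2 shift cm [ 0.26 -0.02  0.01] rows 0.0
[ -2.5  39.7  59.5 109.7   0.  -17.6]
```

Emit:
move_arm:
  series:
    - [[0,0,0,-0.9,0,0,3],[0,0,0,-1.8,0,0.1,3],[0,0,0,-2.7,0,0.2,3],[0,0,0,-3.6,0,0.4,3],[0,0,0,-4.3,0,0.6,3],[0,0,0,-4.3,0,0.6,3]]

```text
time: 8.43
position: [0.7553, 0.0467, 0.2792]
eef_rot: [[-0.966, -0.26, 0.012], [-0.26, 0.966, -0.0], [-0.012, -0.003, -1.0]]
ft_force: [1.5, -2.0, 4.3]
grip_width: 0.039
grasp_force: 34.4
```

```bash
python3 -c "
from h import *
plan(ext(65,0,286),rot(15.2));print(get_state()['qpos'].round(1))"
```

```text
t 8.425 at [0.7553 0.0467 0.2792] ext [106.5   0.3 279.2] F [ 1.5 -2.   4.3] w 39.0 gf 34.44683611392975
rotvec [-0.003  0.012 -0.002] 0.7 shift cm [ 4.14 -0.05 -0.73] rows 0.7
[ -1.5  53.7  81.3 117.    0.  -16.6]
```

Emit:
move_arm:
  series:
    - [[0,0,0,0,0,0,6],[0,0,0,0,0,0,7],[0,-0.1,0,0,0,-0.8,7],[0,-0.2,0,0,0,-2,7],[0,-0.25,0,0,0,-4,7],[0,-0.25,0,0,0,-6,7],[0,-0.25,0,0.3,0,-7.5,7],[0,-0.25,0,0.3,0,-7.5,7]]

```text
time: 9.43
position: [0.7509, 0.0466, 0.354]
eef_rot: [[-0.933, -0.261, 0.247], [-0.252, 0.965, 0.065], [-0.256, -0.001, -0.967]]
ft_force: [0.0, 1.1, 0.5]
grip_width: 0.0697
grasp_force: 0.0
```

```bash
python3 -c "
from h import *
plan(ext(-10,0,345),rot(15.2));print(get_state()['qpos'].round(1))
cv2.imwrite('pics/s3.png',eyes.capture('scene')[100:260,280:460,::-1])"
```

```text
t 9.425 at [0.7509 0.0466 0.354 ] ext [102.3   1.5 354. ] F [0.  1.1 0.5] w 69.7 gf 0.0
rotvec [-0.002  0.259 -0.001] 14.8 shift cm [11.08 -0.16 -2.  ] rows 1.8
[ -3.5  27.5  48.4  96.8   4.6 -18. ]
```

View pics/s3.png

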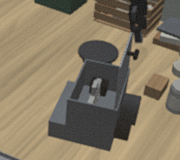

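The flap stands upright (grip at crop (135,52)) and the plate's tab shows at (95,85). I'm moving over the housing for a close look.

Emit:
move_arm:
  series:
    - [[0,0.05,0,3.9,-0.1,-1,6],[0,0.13,0,7.7,-0.1,-2,6],[0,0.2,0,12.4,-0.1,-1.2,6],[0,0.26,0,17,-0.1,1.1,6],[0,0.26,0,17,-0.1,1.1,6],[0,0.26,0,17,-0.1,1.1,6]]

```text
time: 10.22
position: [0.5954, 0.0032, 0.2979]
eef_rot: [[-0.966, -0.26, -0.004], [-0.26, 0.966, -0.002], [0.004, -0.001, -1.0]]
ft_force: [0.1, 0.0, 0.8]
grip_width: 0.0602
grasp_force: 0.0
```

```bash
python3 -c "
from h import *
s=get_state();c=cam('wrist',s)
plan(ext(-10,0,135),rot(15.2))
print('tab exp',[proj(c,ext(x,y,166)).round() for x,y in((-17,20),(-17,-20),(-3,-20),(-3,20))])
cv2.imwrite('pics/w4.png',eyes.capture('wrist')[:,:,::-1])"
```

```text
t 10.225 at [0.5954 0.0032 0.2979] ext [-59.2   0.3 297.9] F [0.1 0.  0.8] w 60.2 gf 0.0
rotvec [-0.001 -0.004 -0.002] 0.3 shift cm [-4.99 -0.   16.27] rows 2.7
tab exp [array([335., 231.]), array([288., 231.]), array([288., 246.]), array([334., 246.])]
```

View pics/w4.png

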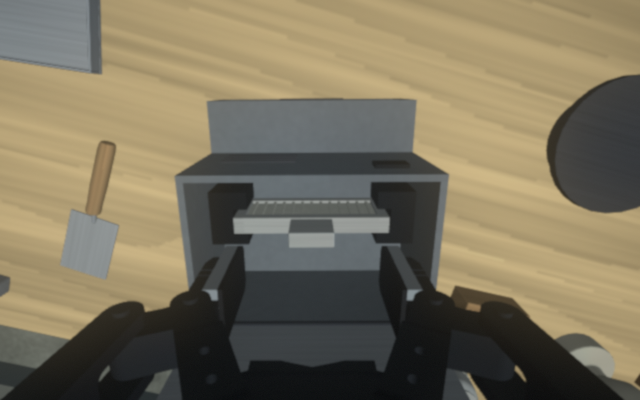

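The tab top spans (289–334, 233–247), which matches the prediction within a pixel. Descending.

Emit:
move_arm:
  series:
    - [[0,0,0,-2.5,0,3,6],[0,0,0,-5,0,6,6],[0,0,0,-5,0,10,6],[0,0,0,-5,0,13.5,6],[0,0,0,-5,0,15.8,6],[0,0,0,-5,0,15.8,6],[0,0,0,-5,0,15.8,6]]

```text
time: 11.15
position: [0.6444, 0.0156, 0.1425]
eef_rot: [[-0.966, -0.26, 0.0], [-0.26, 0.966, -0.003], [0.001, -0.003, -1.0]]
ft_force: [-0.1, -0.1, 0.7]
grip_width: 0.0596
grasp_force: 0.0
```

```bash
python3 -c "
from h import *
plan(ext(-10,0,137),rot(15.2))"
```

```text
t 11.15 at [0.6444 0.0156 0.1425] ext [ -8.7  -0.6 142.5] F [-0.1 -0.1  0.7] w 59.6 gf 0.0
rotvec [-0.003 -0.001 -0.002] 0.2 shift cm [0.13 0.06 0.55] rows 0.1
```

Emit:
move_arm:
  series:
    - [[0,0,0,0.1,0,0.4,6],[0,0,0,0.1,0,0.4,4],[0,0,0,0.1,0,0.4,3],[0,0,0,0.1,0,0.4,3],[0,0,0,0.1,0,0.4,3],[0,0,0,0.1,0,0.4,3]]
  newtons: 60

```text
time: 11.9
position: [0.6419, 0.0152, 0.137]
eef_rot: [[-0.966, -0.26, -0.003], [-0.26, 0.966, -0.003], [0.003, -0.002, -1.0]]
ft_force: [-0.0, -0.6, 6.0]
grip_width: 0.0389
grasp_force: 61.7
```

```bash
python3 -c "
from h import *
plan(ext(-10,0,137),rot(15.2))"
```

```text
t 11.9 at [0.6419 0.0152 0.137 ] ext [-11.1  -0.3 137. ] F [-0.  -0.6  6. ] w 38.9 gf 61.723008155822754
rotvec [-0.002 -0.003 -0.002] 0.2 shift cm [-0.11  0.03 -0.  ] rows 0.0
```

Emit:
move_arm:
  series:
    - [[0,0,0,0,0,-1,3],[0,0,0,0,0,-2.5,3],[0,0,0,0,0,-4.5,3],[0,0,0,0,0,-7,3],[0,0,0,0,0,-10,3],[0,0,0,0,0,-13,3],[0,0,0,0,0,-16,3],[0,0,0,0,0,-16,3]]

```text
time: 12.9
position: [0.643, 0.0156, 0.2992]
eef_rot: [[-0.966, -0.26, 0.001], [-0.26, 0.966, -0.003], [0.0, -0.003, -1.0]]
ft_force: [0.5, 0.3, -2.9]
grip_width: 0.039
grasp_force: 61.1
```

```bash
python3 -c "
from h import *
# TCP to tray: plate bottom at .10 -> TCP z .10+.070
plan(np.array([.5204,-.3699,.295]),rot(6));plan(np.array([.5204,-.3699,.180]),rot(6));print(get_state()['qpos'].round(1))"
```

```text
t 12.9 at [0.643  0.0156 0.2992] ext [-1.000e+01 -2.000e-01  2.992e+02] F [ 0.5  0.3 -2.9] w 39.0 gf 61.1357045173645
rotvec [-0.003  0.     0.158] 9.1 shift cm [ 21.86 -34.03   0.53] rows 6.5
t 12.9 at [0.643  0.0156 0.2992] ext [-1.000e+01 -2.000e-01  2.992e+02] F [ 0.5  0.3 -2.9] w 39.0 gf 61.1357045173645
rotvec [-0.003  0.     0.158] 9.1 shift cm [ 21.86 -34.    12.03] rows 6.7
[ -4.5  23.9  38.6 104.6  -0.2 -19.6]
```

Emit:
move_arm:
  series:
    - [[0,0,0,0,0,0,3],[0,0,0,0,0,0,3],[0,0,0.01,1,-1.7,0,3],[0,0,0.03,3,-5,0,3],[0,0,0.05,6,-9,0,3],[0,0,0.07,8.5,-13,0,3],[0,0,0.09,11,-17,0,3],[0,0,0.11,13.5,-21,0,3]]

```text
time: 13.9
position: [0.5646, -0.2246, 0.2961]
eef_rot: [[-0.989, -0.151, -0.006], [-0.151, 0.989, -0.003], [0.006, -0.002, -1.0]]
ft_force: [0.5, 0.4, -2.3]
grip_width: 0.0391
grasp_force: 61.0
```

```bash
python3 -c "
from h import *
plan(np.array([.5204,-.3699,.180]),rot(6));print(get_state()['qpos'].round(1))"
```

```text
t 13.9 at [ 0.5646 -0.2246  0.2961] ext [-148.7 -211.4  296.1] F [ 0.5  0.4 -2.3] w 39.1 gf 60.95797777175903
rotvec [-0.002 -0.006  0.047] 2.7 shift cm [  6.48 -13.68  11.68] rows 3.1
[-27.9  17.8  30.4 102.8  -0.3 -36.5]
```

Emit:
move_arm:
  series:
    - [[0,0,0.02,2,-4.5,1,3],[0,0,0.03,4,-8,3,3],[0,0,0.04,5.5,-11,5,3],[0,0,0.045,6,-12.3,7.5,3],[0,0,0.045,6,-12.7,10,3],[0,0,0.045,6,-12.7,11.3,3],[0,0,0.045,6,-12.7,11.3,3],[0,0,0.045,6,-12.7,11.3,3]]

```text
time: 14.9
position: [0.5262, -0.3573, 0.1856]
eef_rot: [[-0.994, -0.108, -0.003], [-0.108, 0.994, -0.004], [0.004, -0.003, -1.0]]
ft_force: [0.8, 0.2, -1.3]
grip_width: 0.039
grasp_force: 60.9
```

```bash
python3 -c "
from h import *
plan(np.array([.5204,-.3699,.180]),rot(6))
a=eyes.capture('top')[120:260,230:430,::-1];b=eyes.capture('scene')[100:310,190:460,::-1]
a=cv2.resize(a,(400,280));b=cv2.resize(b,(360,280));cv2.imwrite('pics/f.png',np.hstack([a,b]))"
```

```text
t 14.9 at [ 0.5262 -0.3573  0.1856] ext [-220.5 -329.4  185.6] F [ 0.8  0.2 -1.3] w 39.0 gf 60.944613218307495
rotvec [-0.003 -0.004  0.004] 0.4 shift cm [ 0.71 -1.19  0.56] rows 0.2
```

View pics/f.png

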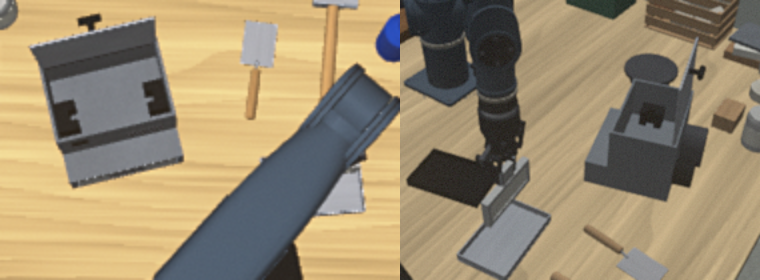

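The left view shows the drawer shut and the flap open. The right view shows the plate held upright over the tray (plate at (505,190), tray at (503,240)). A last small correction, then settle.

Emit:
move_arm:
  series:
    - [[0,0,0,0.4,-0.6,0.3,3],[0,0,0,0.7,-1.2,0.5,3],[0,0,0,0.7,-1.2,0.5,3],[0,0,0,0.7,-1.2,0.5,3],[0,0,0,0.7,-1.2,0.5,3],[0,0,0,0.7,-1.2,0.5,3],[0,0,0,0.7,-1.2,0.5,3],[0,0,0,0.7,-1.2,0.5,3]]

```text
time: 16.0
position: [0.5202, -0.3698, 0.1794]
eef_rot: [[-0.994, -0.108, -0.005], [-0.108, 0.994, -0.002], [0.005, -0.002, -1.0]]
ft_force: [0.8, -0.0, -2.8]
grip_width: 0.0389
grasp_force: 61.0
```

```bash
python3 -c "
from h import *
plan(np.array([.5204,-.3699,.180]),rot(6));print(get_state()['joint_velocities'].round(2))
print(job.job_done())"
```

```text
t 16.0 at [ 0.5202 -0.3698  0.1794] ext [-229.6 -339.9  179.4] F [ 0.8 -0.  -2.8] w 38.9 gf 61.01310968399048
rotvec [-0.002 -0.005  0.004] 0.4 shift cm [-0.02 -0.01 -0.06] rows 0.0
[-0.04  0.05  0.07  0.08 -0.07  0.05]
the job is handed in; nothing more can be done
None
```

I pushed the drawer home, stood the flap upright, and handed the job in at 16 s with the filter plate held upright and still about 11 cm above the middle of the steel tray; the hand-in gave no verdict.

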